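Lay a straightedge on two landmark pins and an end stop

ROBOT

A 7-joint arm with a two-finger parallel gripper is mounted at the origin on the work surface. World frame = base frame: x ahead of the robot, y to its left, z up, the work surface at z = 0. Lengths are in m, angles in rad, forces in N, time in s.
With the tool pointing down it reaches from about 0.425 to 0.925 m from the base axis. Payload 6.8 kg.
Tool frame: the origin (TCP) lies midway between the tips of the shut fingers; the grasp point (between the pads) lies bot.grip_point_offset behind it (bot.grip_point_offset is the distance from the TCP to the grasp point, in m); z points along the fingers, y is the line along which they close (so a half turn about z gives the same grasp; the last joint's range is limited). The gripper opens to 85 mm and grips with 20 to 120 N. Pads are 22 mm wide; open, the fingers measure 114 mm over their backs; the gripper's body (76 mm by 85 mm) begins 54 mm behind the grasp point. The pads swing forward as they close: fully open they stand 13 mm farther back than shut.
Start: joints at [-1.338, 0.477, 0.022, 1.555, -0.011, 1.109, -0.083], TCP at [0.226, 0.636, 0.231] pointing down, gripper open.
Joint ranges: [-2.96, 2.96], [-0.34, 2.1], [-1.41, 1.46], [0.24, 2.44], [-1.37, 4.51], [0.17, 1.92], [-2.96, 2.96]. Speed limits (rad/s): [2.39, 2.39, 3.14, 3.14, 3.14, 3.14, 3.14].

INTERFACE

Orientations are given as a unit quaternion [w, x, y, z].
In Python, from station import get_obs, cams, job, bot gives the robot as it stands.
- The arm moves only by the tool arm_command, never from a script. Its argument "rows" is a list that holds one entry, the list of rows, each a list of 5 numbers: the finger opening in mm, from 0 to 85.4, then the shift along the world's x, y, z in units of 60 mm (1.0 is 60 mm), then the turn about the world's z in units of 0.08 rad (1.0 is 0.08 rad). In form: [[[grip, x, y, z, turn], ...]]. A call has exactly 10 rows; each row shifts and turns the commanded pose from where the row before left it; what a row does not reach is not made up. A row lasts 1/8 s, in which the tool goes at most 62.5 mm and 10.7 degrees, less where a joint would pass 70% of its speed; a pose out of reach is approached as far as the arm can. A call with a number of a shift or a turn outside -1 to 1 is refused whole. A call with a gripper value outside its range is refused whole. The fingers move at their own pace and stop on an object; "newtons" is the grip in N (left out, the last holds). Time passes only in rows, so rows that do not move let the fingers close, or fill a call up. It gives the time, the measured TCP pose, the force, the opening and the grip force at its end, in the units of the state.
- get_obs(): the state, without advancing time (a new reading comes with each control period).
- cams.read_camera(name): name is "scene" or "top"; returns the picture (384x512x3 uint8, red, green, blue); there is no depth.
- cams.camera_params(name): a dict with "K" (3x3 intrinsics, pixels), "k1" (the pictures are not rectified: a ray, as slopes to the right and down, at radius r is drawn at 1 + k1 r^2 times it, then the intrinsics apply), "extrinsics" (4x4, takes a point from camera to world coordinates). Camera axes: x right, y down, z forward; pixel columns grow to the right and rows downward; lengths in m; the calibration is good to about 2 mm. A picture is of the moment at which its call begins. camera_params takes no time and is no camera call.
- job.hand_in(): hands the job in; it is judged then, once.
The state is a dict: "t": time; "q": joint angles; "joint_vel": joint speeds; "joint_torque": joint torques, N m; "eef_pos": TCP position; "tool_rot": TCP orientation; "contact_force": force on the tool from outside, world axes, zero at the start; "torque": the same for the moment, N m; "gripper_width": opening from 0.0 (shut) to 1.0 (fully open); "grasp_force": force on a finger pad.
Only numpy, scipy, OpenCV 4.12 (cv2) and the standard library are available. Lean on these libraries where they do the work, as an engineer would, in place of code of your own. Each camera call takes 0.05 s, during which the arm holds its last target. There are 200 camera calls.

TASK

On the bone planning board, gently bring the straightedge up until its far long edge touches both landmark pins at once, and then slide it lengthwise along the pins until its end also touches the round stop post; each time let it press on every pin or post it touches with about 3 to 5 N for half a second, never with more than 7 N, as they are delicate. Then let go, leaving it flat on the board against all three, and leave the other things where they are.

Things in the scene. Friction and masses are not known exactly. Their poses are not given: they have to be found in the camera images.
- board: Dark grey planning board, fixed, 280 (its x) x 420 (its y) x 12 mm thick, lying on the table. Origin: centre of its underside; z up. It carries a fixed ivory bone model, up to 31 mm high above the board, on the strip from 77 to 133 mm beyond its centre (+x).
- rule: The loose aluminium straightedge, lying on the board on the robot's side of the pins: 40 mm wide (its x), 280 mm long (its y), 6 mm thick, about 0.28 kg. Origin: centre of its underside; z up. Its far long edge, which goes against the pins, is at x = +20 mm; its square ends are at y = +140 and -140 mm. A black grip block stands on its middle: 22 mm (x) by 50 mm (y), from 6 to 40 mm above the underside.
- rule_grip (a point): Centre of the black grip block on the straightedge, half-way up the block (23 mm above the straightedge's underside, 17 mm below the block's top).
- pin_left: Left (+y) landmark pin: a fixed rigid upright steel pin, 8 mm diameter, 16 mm high above the board, in a thin look-only washer; origin on its axis at the board's top. The pins stand 100 to 145 mm apart.
- pin_right: Right (-y) landmark pin, the same as the left one; origin on its axis at the board's top.
- pin_left_axis (a point): Point on the left pin's axis, 3 mm above the board's top (half-way up the straightedge's edge).
- pin_right_axis (a point): Point on the right pin's axis, 3 mm above the board's top.
- stop: The stop post: a fixed rigid round steel post, 24 mm diameter, 22 mm high (25 mm with its dark button), beyond either the left or the right end of the straightedge; origin on its axis at the board's top.
- stop_axis (a point): Point on the stop post's axis, 3 mm above the board's top.
- tin: A small square steel tin, 26 x 26 x 20 mm, loose on the board beyond the end of the straightedge opposite the stop post; leave it alone. Origin: centre of its underside.
- jar: A closed jar, 56 mm diameter, 85 mm high, loose on the table to the left; leave it alone. Origin: centre of its underside.
- bowl: A steel bowl, 100 mm diameter, 45 mm high, loose on the table to the right; leave it alone. Origin: centre of its underside.

How it is judged:
On the way, in this order (a step that is already met when the one before it is completed fails the run):
1. the straightedge touches both pins at once (over 2 N on each) (contact force between rule and pin_left above 2 N and contact force between rule and pin_right above 2 N and x of pin_left_axis in the frame of rule between 0.0215 and 0.0255 m and x of pin_right_axis in the frame of rule between 0.0215 and 0.0255 m), for 0.3 s.
2. the straightedge touches both pins and, with its end, the stop post at once (over 2 N on each) (all of step 1 and contact force between rule and stop above 2 N and (y of stop_axis in the frame of rule between 0.149 and 0.154 m or y of stop_axis in the frame of rule between -0.154 and -0.149 m)), for 0.3 s.
At the end, for the whole second after the job is handed in: The straightedge lies flat on the board at rest, its far long edge within 1.5 mm of touching both pins and its end within 2 mm of touching the stop post (x of pin_left_axis in the frame of rule between 0.0215 and 0.0255 m and x of pin_right_axis in the frame of rule between 0.0215 and 0.0255 m and (y of stop_axis in the frame of rule between 0.149 and 0.154 m or y of stop_axis in the frame of rule between -0.154 and -0.149 m) and angle between rule's own z axis and vertical below 0.03 rad and z of rule in the frame of board below 0.014 m and linear speed of rule below 0.01 m/s).
It fails at once if the straightedge pushes a pin or the stop post with more than 7 N (contact force between rule and pin_left above 7 N or contact force between rule and pin_right above 7 N or contact force between rule and stop above 7 N).
It fails at once if the tin, the jar or the bowl is moved more than 10 mm (distance of any of tin, jar, bowl from where it was at the start of the episode above 0.01 m).
It also fails if it takes over 72 s, if anything falls off the work surface, if the arm or the gripper's body presses on something with over 40 N, if the wrist force passes 120 N, or if a joint passes its speed limit or range.

## Working session

There is one attempt and no reset: what is moved stays moved. The work goes in short steps, Python scripts to look and compute and a tool call to move; the robot and the scene stay as the last step left them, time stands still between calls to the robot, and variables do not carry over. Pictures are saved under pics/ and viewed, at most 10 in all, crops included, and the job is handed in when it is done.

Besides the shell and the picture viewer there is one more tool, called as a command line: name --argument value ..., lists and objects as JSON in quotes. arm_command: Moves the arm, as the interface text tells. Its arguments: {"type":"object","properties":{"rows":{"type":"array"},"newtons":{"type":"number"}},"required":["rows"]}

```bash
mkdir -p pics; ls
python3 - <<'E'
from station import get_obs, cams, bot
import cv2
o=get_obs(); print({k:o[k] for k in('t','eef_pos','tool_rot','contact_force','gripper_width')}, bot.grip_point_offset)
for n in('scene','top'):
    p=cams.camera_params(n); print(n,p)
    cv2.imwrite(f'pics/{n}0.png',cams.read_camera(n)[:,:,::-1])
E
```

```text
pics
{'t': 0.0, 'eef_pos': array([0.22541017, 0.63563443, 0.23032758]), 'tool_rot': array([-1.01072810e-04,  1.69555308e-01,  9.85520259e-01, -8.98175245e-04]), 'contact_force': array([ 0.46402779, -0.99063671,  0.15605918]), 'gripper_width': 1.0006498079471327} 0.0187
scene {'K': array([[387.94289223,   0.        , 252.35857287],
       [  0.        , 387.94289223, 189.31255716],
       [  0.        ,   0.        ,   1.        ]]), 'k1': -0.03445585316742074, 'extrinsics': array([[-0.83289407,  0.35403342, -0.42537959,  0.99387127],
       [ 0.55309918,  0.50581562, -0.66199083,  0.68705367],
       [-0.01920324, -0.78664534, -0.61710643,  0.72231031],
       [ 0.        ,  0.        ,  0.        ,  1.        ]])}
top {'K': array([[372.43369194,   0.        , 254.49766085],
       [  0.        , 372.43369194, 189.28643468],
       [  0.        ,   0.        ,   1.        ]]), 'k1': -0.04282103281278649, 'extrinsics': array([[ 0.00545036, -0.9939439 ,  0.10975343,  0.39649918],
       [-0.99993864, -0.00647575, -0.00898837,  0.00329355],
       [ 0.00964467, -0.10969771, -0.9939182 ,  1.28621476],
       [ 0.        ,  0.        ,  0.        ,  1.        ]])}
```

View pics/top0.png

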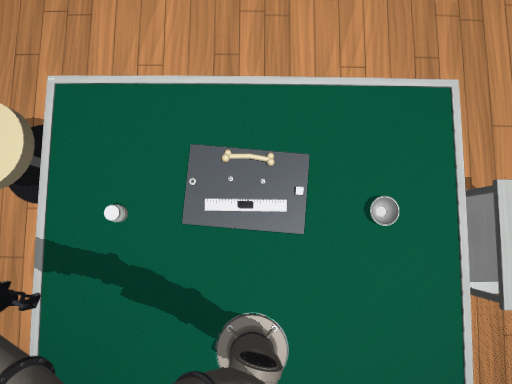

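View pics/scene0.png

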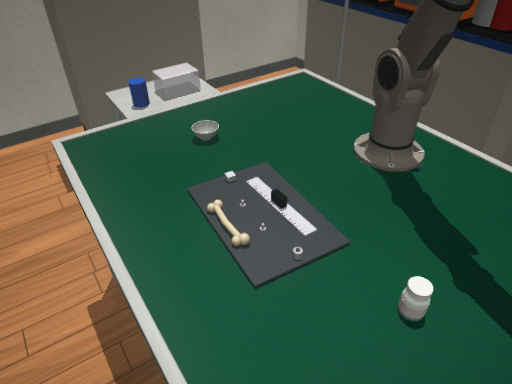

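The top view has up as +x and left as +y. The stop is at (193,181), the pins at (231,178) and (263,181), the tin at (299,190), and the rule spans columns 205–287 with its grip at (245,204). The stop is at the left (+y) end.

```bash
cat > h.py <<'E'
import numpy as np, cv2
from station import get_obs, cams, bot
def ray(n,uv):
    p=cams.camera_params(n);K=p['K'];E=p['extrinsics']
    uv=np.atleast_2d(np.asarray(uv,float))
    xd=(uv-[K[0,2],K[1,2]])/[K[0,0],K[1,1]]; x=xd.copy()
    for _ in range(10): x=xd/(1+p['k1']*(x**2).sum(1,keepdims=True))
    d=np.c_[x,np.ones(len(x))]@E[:3,:3].T
    return E[:3,3],d
def plane(n,uv,z):
    o,d=ray(n,uv); return (o+d*((z-o[2])/d[:,2])[:,None])[:,:2]
def tri(a,b):  # two-view point: (name,uv) each
    (o1,d1),(o2,d2)=ray(*a),ray(*b)
    A=sum(np.eye(3)-np.outer(d,d)/(d@d) for d in(d1[0],d2[0]))
    r=sum((np.eye(3)-np.outer(d,d)/(d@d))@o for o,d in((o1,d1[0]),(o2,d2[0])))
    return np.linalg.solve(A,r)
def blobs(g,off,lo,amin=3):
    m=(g>lo).astype('uint8'); n,l,s,c=cv2.connectedComponentsWithStats(m)
    for i in range(1,n):
        if s[i,4]>=amin:
            yy,xx=np.nonzero(l==i); w=g[yy,xx].astype(float)-60
            print(s[i].tolist(), (np.array([(xx*w).sum(),(yy*w).sum()])/w.sum()+off).round(2))
E
python3 - <<'E'
from h import *
t=cv2.imread('pics/top0.png'); s=cv2.imread('pics/scene0.png')
for n,im,(x0,y0,x1,y1) in(('top',t,(180,140,315,238)),('scene',s,(185,160,345,275))):
    c=im[y0:y1,x0:x1]; g=c.min(2); print(n); blobs(g,[x0,y0],110)
    if n=='top':
        m=(g>110).astype('uint8'); cs,_=cv2.findContours(m,0,1); k=max(cs,key=cv2.contourArea)
        r=cv2.minAreaRect(k); b=cv2.boxPoints(r)+[x0,y0]; print('box',b, plane('top',b,.018))
    cv2.imwrite(f'pics/{n}c.png',cv2.resize(c,None,fx=5,fy=5,interpolation=cv2.INTER_NEAREST))
E
```

```text
top
[42, 10, 53, 16, 356] [248.43 156.69]
[48, 35, 5, 7, 23] [230.27 178.27]
[9, 37, 7, 8, 43] [192.1  181.01]
[80, 38, 6, 6, 27] [262.52 180.73]
[115, 46, 9, 9, 74] [299.24 190.18]
[24, 58, 83, 14, 991] [245.4  204.74]
[121, 67, 3, 4, 6] [302.17 208.83]
[92, 70, 33, 23, 342] [293.47 224.15]
box [[204. 198.]
 [286. 198.]
 [286. 211.]
 [204. 211.]] [[ 0.50547657  0.16414093]
 [ 0.50725303 -0.11611584]
 [ 0.46278344 -0.11595825]
 [ 0.46108662  0.16325997]]
scene
[40, 11, 11, 8, 52] [229.77 173.99]
[61, 17, 71, 59, 832] [283.17 207.55]
[22, 39, 42, 44, 418] [227.79 222.1 ]
[56, 40, 3, 2, 5] [242.27 200.34]
[55, 43, 6, 4, 17] [242.4  204.38]
[75, 63, 6, 8, 25] [262.43 226.99]
[108, 86, 10, 9, 55] [297.51 250.26]
```

View pics/topc.png

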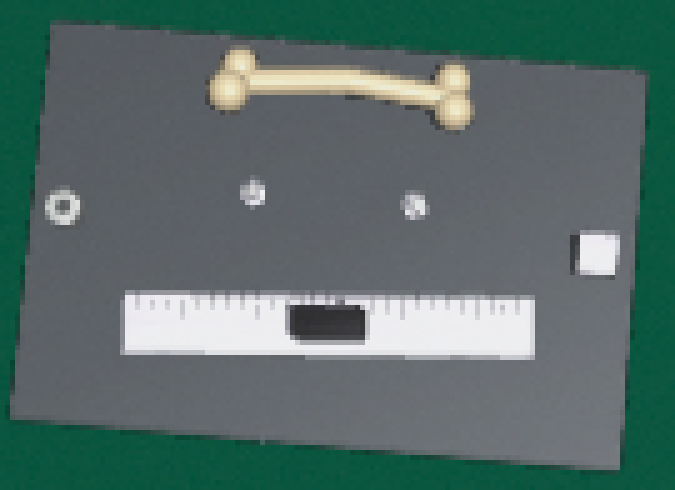

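View pics/scenec.png

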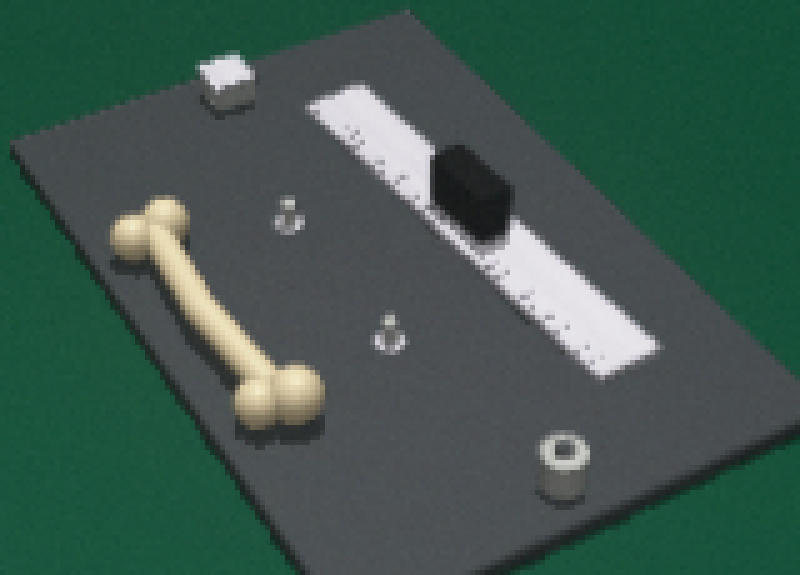

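The crops show the pins as small bright pegs in washers. The rule is nearly square to the world frame, while the board and the pin line are turned slightly clockwise. Next I'll turn these into metric positions.

```bash
cat >> h.py <<'E'
def rulefit(im,x0,x1,y0,y1,z=.018):
    """sub-pixel edges of white rule in top image -> world edge points"""
    g=im.min(2).astype(float) ; up=[];lo=[];le=[];ri=[]
    th=130
    def cross(v,i0,step):   # from dark outside into white
        for i in range(i0,i0+step*40,step):
            a,b=v[i],v[i+step]
            if a<th<=b: return i+step*(th-a)/(b-a)
    for u in range(x0+4,x1-4):
        l=cross(g[:,u],y1,-1)
        if l: lo.append((u,l))
    L=plane('top',lo,z)
    def fit(P):
        f=cv2.fitLine(np.float32(P),cv2.DIST_HUBER,0,1e-4,1e-5).ravel(); return f
    return fit(L)
E
python3 - <<'E'
from h import *
t=cv2.imread('pics/top0.png')
T=.012
pr={'left':((230.6,178.3),(262.43,226.99)),'right':((262.6,180.8),(242.4,204.38))}
for k,(a,b) in pr.items(): print(k,plane('top',a,T+.004),plane('scene',b,T+.002),tri(('top',a),('scene',b)))
print('pin tops scene', plane('scene',[(242.3,200.3)],T+.016))
print('stop',plane('top',(192.1,181),T+.022), plane('scene',(297.7,249.8),T+.024))
print('tin',plane('top',(299.2,190.2),T+.02))
f=rulefit(t,205,287,140,216); print('near edge',f, 'yaw',np.arctan2(-f[0]/f[1],1))
g=t.min(2).astype(float)
for v in(201,204,207,209):
    r=g[v]; 
    for a,b in((200,208),(283,291)):
        s=np.interp(130,r[a:b],np.arange(a,b)) if a==200 else np.interp(130,r[a:b][::-1],np.arange(a,b)[::-1])
        print(v,round(s,2),plane('top',(s,v),.018).round(4))
# block top
c=t[195:215,232:260].max(2); m=(c<70).astype('uint8'); ys,xs=np.nonzero(m); print('blk',xs.min()+232,xs.max()+232,ys.min()+195,ys.max()+195,xs.mean()+232,ys.mean()+195, plane('top',(xs.mean()+232,ys.mean()+195),.045))
# board corners
cor=np.array([(180+10,140+4),(180+129.5,140+14),(180+124,140+94),(180+2,140+84)])
P=plane('top',cor,.012); print(P,P.mean(0),[np.arctan2(-(P[0]-P[1])[0],(P[0]-P[1])[1]),np.arctan2((P[0]-P[3])[1],(P[0]-P[3])[0])])
E
```

```text
left [[0.57426288 0.07425369]] [[0.57276847 0.07625649]] [0.57356631 0.07517077 0.01376044]
right [[ 0.56632281 -0.03591401]] [[ 0.56675646 -0.03151685]] [ 0.56594854 -0.03530914  0.01115758]
pin tops scene [[ 0.56595888 -0.03237833]]
stop [[0.56165635 0.20364391]] [[0.56148195 0.20776939]]
tin [[ 0.53286536 -0.15976065]]
near edge [0.00965254 0.9999534  0.46177912 0.02713201] yaw -0.00965269
201 204.0 [[0.4952 0.1639]]
201 286.78 [[ 0.497  -0.1187]]
204 204.0 [[0.4849 0.1637]]
204 286.77 [[ 0.4867 -0.1187]]
207 203.95 [[0.4747 0.1637]]
207 286.78 [[ 0.4764 -0.1187]]
209 203.75 [[0.4679 0.1642]]
209 286.78 [[ 0.4696 -0.1187]]
blk 238 252 201 206 244.90123456790124 203.71604938271605 [[0.48488936 0.02384127]]
[[ 0.69474225  0.21773608]
 [ 0.66229122 -0.1994266 ]
 [ 0.38507681 -0.17768435]
 [ 0.41658876  0.23817022]] [0.53967476 0.01969884] [np.float64(-0.07763354663758895), np.float64(-0.07333178749764185)]
```

arm_command --rows '[[[85,0.215,-0.51,0,-0.775],[85,0.215,-0.51,0,-0.775],[85,0.215,-0.51,0,-0.775],[85,0.215,-0.51,0,-0.775],[85,0.215,-0.51,0,-0.775],[85,0.215,-0.51,0,-0.775],[85,0.215,-0.51,0,-0.775],[85,0.215,-0.51,0,-0.775],[85,0.215,-0.51,0,-0.775],[85,0.215,-0.51,0,-0.775]]]' --newtons 30

```text
t: 1.35
eef_pos: [0.3554, 0.3283, 0.2313]
tool_rot: [0.0, 0.464, 0.886, 0.0]
contact_force: [0.1, 0.9, -0.6]
gripper_width: 0.996
grasp_force: 0.0
```

arm_command --rows '[[[60,0.215,-0.51,0,-0.775],[60,0.215,-0.51,0,-0.775],[60,0.215,-0.51,0,-0.775],[60,0.215,-0.51,0,-0.775],[60,0.215,-0.51,0,-0.775],[60,0.215,-0.51,0,-0.775],[60,0.215,-0.51,0,-0.775],[60,0.215,-0.51,-0.2,-0.775],[60,0.215,-0.51,-0.4,-0.775],[60,0.215,-0.51,-0.4,-0.775]]]'

```text
t: 2.6
eef_pos: [0.4841, 0.0222, 0.171]
tool_rot: [0.0, 0.712, 0.702, 0.001]
contact_force: [0.2, 0.7, 0.2]
gripper_width: 0.708
grasp_force: 0.0
```

arm_command --rows '[[[60,0,0.01,-0.4,0.04],[60,0,0,-0.4,0],[60,0,0,-0.4,0],[60,0,0,-0.4,0],[60,0,0,-0.4,0],[60,0,0,-0.25,0],[60,0,0,-0.15,0],[60,0,0,-0.03,0],[60,0,0,0,0],[60,0,0,0,0]]]'

```text
t: 3.85
eef_pos: [0.4841, 0.0249, 0.0261]
tool_rot: [0.0, 0.709, 0.705, 0.001]
contact_force: [1.2, -0.6, 0.4]
gripper_width: 0.703
grasp_force: 0.0
```

Run:
```python
from h import *
o=get_obs(); print(o['eef_pos'],o['contact_force'],o['torque'])
t=cams.read_camera('top')[:,:,::-1][170:225,200:300]; s=cams.read_camera('scene')[:,:,::-1][130:240,220:340]
cv2.imwrite('pics/g.png',np.hstack([cv2.resize(t,(400,220)),cv2.resize(s,(400,366))[:220] if 0 else cv2.resize(s,(240,220))]))
```

```text
[0.48407407 0.02488777 0.0260585 ] [ 1.21848786 -0.6411781   0.35845869] [-0.04759944  0.0492886   0.00421957]
```

View pics/g.png

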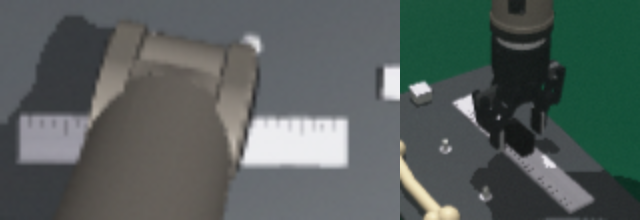

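The fingers straddle the block across its narrow side, so I'll close on it.

arm_command --rows '[[[40,0,0,0,0],[30,0,0,0,0],[15,0,0,0,0],[10,0,0,0,0],[10,0,0,0,0],[10,0,0,0,0],[10,0,0,0,0],[10,0,0,0,0],[10,0,0,0,0],[10,0,0,0,0]]]' --newtons 30

```text
t: 5.2
eef_pos: [0.4838, 0.0248, 0.0256]
tool_rot: [0.0, 0.71, 0.705, 0.0]
contact_force: [0.0, 0.4, 5.4]
gripper_width: 0.254
grasp_force: 31.9
```

```bash
cat >> h.py <<'E'
def ft(n=8):
    a=[]
    for _ in range(n):
        cams.read_camera('top'); o=get_obs(); a.append(np.r_[o['contact_force'],o['torque'],o['eef_pos']])
    a=np.array(a); q=o['tool_rot']
    print('t',round(o['t'],2),'F',a.mean(0)[:3].round(2),'sd',a.std(0)[:3].round(2),'M',a.mean(0)[3:6].round(3),'sdz',a.std(0)[5].round(3),'p',a.mean(0)[6:].round(5),'yaw',round(2*np.arctan2(q[2],q[1])-np.pi/2,4),'g',o['gripper_width'].round(3),o['grasp_force'])
E
python3 -c "
from h import *
ft(8)"
```

```text
Traceback (most recent call last):
  File "h.py", line 43, in ft
    print('t',round(o['t'],2),'F',a.mean(0)[:3].round(2),'sd',a.std(0)[:3].round(2),'M',a.mean(0)[3:6].round(3),'sdz',a.std(0)[5].round(3),'p',a.mean(0)[6:].round(5),'yaw',round(2*np.arctan2(q[2],q[1])-np.pi/2,4),'g',o['gripper_width'].round(3),o['grasp_force'])
                                                                                                                                                                                                                         ^^^^^^^^^^^^^^^^^^^^^^^^
AttributeError: 'float' object has no attribute 'round'
```

arm_command --rows '[[[10,0,0,0.008,0],[10,0.05,0,0,-0.1],[10,0.1,-0.01,0,-0.15],[10,0.15,-0.01,0,-0.15],[10,0.15,-0.01,0,-0.15],[10,0.15,-0.01,0,-0.15],[10,0.13,-0.01,0,-0.09],[10,0.08,-0.01,0,0],[10,0.02,0,0,0],[10,0,0,0,0]]]'

```text
t: 6.85
eef_pos: [0.5332, 0.0211, 0.0257]
tool_rot: [-0.0, 0.731, 0.682, -0.0]
contact_force: [0.2, -0.2, -1.8]
gripper_width: 0.253
grasp_force: 32.5
```

```bash
sed -i "s/o\['gripper_width'\].round(3)/round(o['gripper_width'],3)/" h.py
python3 -c "
from h import *
ft(8)
c=cams.read_camera('top')[:,:,::-1];cv2.imwrite('pics/a.png',np.hstack([cv2.resize(c[165:225,185:300],(460,240),interpolation=2),cv2.resize(cams.read_camera('scene')[170:260,220:320,::-1],(267,240))]))"
```

```text
t 7.25 F [ 0.17 -0.1  -2.62] sd [0.48 0.39 0.44] M [-0.006  0.011  0.018] sdz 0.014 p [0.53341 0.02114 0.02588] yaw -0.0701 g 0.247 32.41274535655975
```

View pics/a.png

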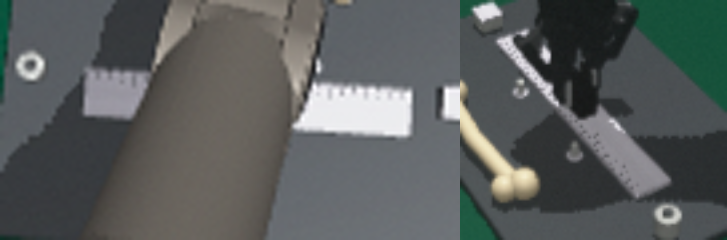

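The rule is held and carried: Fz ≈ −2.6 N, about its weight. It lies parallel to the pins, short of both. I'll measure the remaining gap in the scene view, where both pins and the far edge are visible.

Run:
```python
from h import *
s=cams.read_camera('scene')[:,:,::-1].copy(); cv2.imwrite('pics/s2.png',s)
g=s.min(2).astype(int)
b=g[170:260,220:320]
# pin neighbourhoods: blobs above surroundings
for (u,v) in((242,203),(262,226)):
    w=g[v-9:v+9,u-8:u+8]; print('pin',u,v); print(w)
# far (left/lower) edge: per row scan from left for first rise
o=get_obs()
P=np.array([[0.53341,.02114]]);e=np.array([.07,.9975]);n=np.array([.9975,-.07])
from numpy.linalg import inv
def proj(X):
    p=cams.camera_params('scene');E=inv(p['extrinsics']);c=E[:3,:3]@X+E[:3,3];x=c[:2]/c[2];x=x*(1+p['k1']*(x@x));return p['K'][:2,:2]@x+p['K'][:2,2]
for y in(-.13,-.1,-.05,-.03,.05,.08,.1,.13): print(y,proj(np.r_[P[0]+.02*n+y*e,.018]).round(1))
```

```text
pin 242 203
[[ 76  76  76  77  74  77  79 139 215 224 219 214 142  54  29  31]
 [ 74  77  75  77  76  79  76  81 140 209 186 196 220 141  38  30]
 [ 76  77  77  75  78  73  75  71  74 128 218 216 226 212 115  40]
 [ 75  76  77  75  77  79  77  74  56  86 154 154 221 195 217  95]
 [ 77  76  79  75  76  75  78  78  73  57  93 167 219 225 211 181]
 [ 76  76  75  78  79  78  80  94 114 112  59  96 168 211 167 222]
 [ 76  76  76  76  78  76  87 145 200 196  76  66 104 164 214 224]
 [ 76  77  78  77  75  78  82 112 156 155  73  74  71  96 132 217]
 [ 75  77  76  76  78  78  87 102 100  95  90  86  77  77 113 189]
 [ 79  77  77  79  78  88 142 157  98 104 151 126  78  77  76 102]
 [ 79  77  79  78  75 101 181 153 102 119 196 169  78  76  75  81]
 [ 76  79  75  77  78  89 145 133 127 144 206 114  75  75  74  76]
 [ 79  79  76  80  78  79  87 123 145 141  89  76  76  78  74  77]
 [ 79  77  77  77  78  79  77  77  80  78  76  77  80  79  79  78]
 [ 80  79  79  78  77  78  79  79  78  78  79  79  76  81  76  76]
 [ 78  79  82  79  78  81  79  77  76  79  77  80  77  78  79  78]
 [ 80  79  80  8
[... 791 characters left out ...]
  52  75]
 [ 50  46  49  46  46  62 119 105  98  97 102 109  50  47  46  53]
 [ 48  49  48  47  46  65 127 113 106 108 116 124  62  44  46  46]
 [ 49  47  50  46  48  54  92 128 122 126 125  91  49  45  47  46]
 [ 46  47  47  48  49  48  51  78  95  96  74  47  49  47  45  47]
 [ 49  46  47  47  50  47  48  47  48  49  49  46  47  48  47  46]
 [ 48  46  48  49  48  47  49  47  47  48  46  44  47  49  45  46]
 [ 46  47  46  49  48  48  48  48  48  46  46  46  46  48  47  47]
 [ 48  47  49  49  46  49  47  46  46  49  46  45  49  50  48  45]]
-0.13 [234.6 186.5]
-0.1 [239.3 191.9]
-0.05 [247.6 201.4]
-0.03 [251.1 205.3]
0.05 [265.9 222.1]
0.08 [271.9 228.9]
0.1 [276.  233.5]
0.13 [282.4 240.8]
```

Run:
```python
from h import *
P=plane('scene',[(242.4,204.4),(262.4,227.8)],.0125); n=np.array([.9975,-.07]); print(P, P@n-.024, 'now',np.array([.53341,.02114])@n, 'yaw',-(P[1]-P[0])[0]/(P[1]-P[0])[1])
```

```text
[[ 0.5658988  -0.03296484]
 [ 0.57369354  0.0774435 ]] [0.54279159 0.54283827] now 0.5305966750000001 yaw -0.07059925539750976
```

arm_command --rows '[[[10,0.03,-0.002,0,0],[10,0.03,-0.002,0,0],[10,0.03,-0.002,0,0],[10,0.03,-0.002,0,0],[10,0.02,-0.002,0,0],[10,0.01,-0.001,0,0],[10,0.01,0,0,0],[10,0,0,0,0],[10,0,0,0,0],[10,0,0,0,0]]]'

```text
t: 8.65
eef_pos: [0.543, 0.0205, 0.026]
tool_rot: [0.0, 0.731, 0.682, 0.0]
contact_force: [0.2, 0.7, -3.5]
gripper_width: 0.249
grasp_force: 32.4
```

```bash
python3 -c "
from h import *
ft(6)"
```

```text
t 8.95 F [-0.07  0.22 -2.82] sd [0.41 0.19 0.38] M [-0.004  0.024  0.002] sdz 0.023 p [0.543   0.02055 0.026  ] yaw -0.07 g 0.255 32.408283948898315
```

arm_command --rows '[[[10,0.002,0,0,0],[10,0.002,0,0,0],[10,0.002,0,0,0],[10,0.002,0,0,0],[10,0.002,0,0,0],[10,0.001,0,0,0],[10,0.001,0,0,0],[10,0.001,0,0,0],[10,0.001,0,0,0],[10,0,0,0,0]]]'

```text
t: 10.2
eef_pos: [0.5438, 0.0205, 0.026]
tool_rot: [-0.0, 0.731, 0.682, 0.0]
contact_force: [-0.2, 0.1, -2.7]
gripper_width: 0.251
grasp_force: 32.4
```

```bash
python3 -c "
from h import *
ft(3)"
```

```text
t 10.35 F [-0.16 -0.19 -2.18] sd [0.36 0.52 0.16] M [ 0.006 -0.029 -0.008] sdz 0.035 p [0.54384 0.02055 0.02599] yaw -0.0701 g 0.25 32.40889012813568
```

arm_command --rows '[[[10,0.001,0,0,0],[10,0.001,0,0,0],[10,0.001,0,0,0],[10,0.001,0,0,0],[10,0.001,0,0,0],[10,0.001,0,0,0],[10,0.001,0,0,0],[10,0.001,0,0,0],[10,0,0,0,0],[10,0,0,0,0]]]'

```text
t: 11.6
eef_pos: [0.5443, 0.0205, 0.026]
tool_rot: [0.0, 0.731, 0.682, 0.0]
contact_force: [-0.3, 0.3, -1.7]
gripper_width: 0.259
grasp_force: 32.4
```

```bash
python3 -c "
from h import *
ft(3)"
```

```text
t 11.75 F [-0.34  0.21 -3.  ] sd [0.19 0.37 0.16] M [0.004 0.    0.021] sdz 0.003 p [0.54432 0.02056 0.02598] yaw -0.07 g 0.249 32.408931255340576
```

arm_command --rows '[[[10,0.001,0,0,0],[10,0.001,0,0,0],[10,0.001,0,0,0],[10,0.001,0,0,0],[10,0.001,0,0,0],[10,0.001,0,0,0],[10,0,0,0,0],[10,0,0,0,0],[10,0,0,0,0],[10,0,0,0,0]]]'

```text
t: 13.0
eef_pos: [0.5447, 0.0205, 0.026]
tool_rot: [-0.0, 0.731, 0.682, 0.0]
contact_force: [-0.4, -0.4, -2.8]
gripper_width: 0.249
grasp_force: 32.4
```

```bash
python3 -c "
from h import *
ft(3)"
```

```text
t 13.15 F [ 0.26  0.02 -2.82] sd [0.36 0.4  0.39] M [ 0.006 -0.027 -0.023] sdz 0.008 p [0.5447  0.02053 0.026  ] yaw -0.07 g 0.25 32.40762233734131
```

arm_command --rows '[[[10,0.001,0,0,0],[10,0.001,0,0,0],[10,0.001,0,0,0],[10,0.001,0,0,0],[10,0.001,0,0,0],[10,0.001,0,0,0],[10,0,0,0,0],[10,0,0,0,0],[10,0,0,0,0],[10,0,0,0,0]]]'

```text
t: 14.4
eef_pos: [0.545, 0.0205, 0.026]
tool_rot: [-0.0, 0.731, 0.682, 0.0]
contact_force: [1.2, 0.9, -2.7]
gripper_width: 0.248
grasp_force: 32.4
```

```bash
python3 -c "
from h import *
ft(3)"
```

```text
t 14.55 F [-0.1  -0.66 -3.02] sd [0.27 0.47 0.31] M [-0.017  0.011 -0.006] sdz 0.011 p [0.54506 0.02054 0.026  ] yaw -0.0701 g 0.254 32.407938838005066
```

arm_command --rows '[[[10,0.001,0,0,0],[10,0.001,0,0,0],[10,0.001,0,0,0],[10,0.001,0,0,0],[10,0.001,0,0,0],[10,0.001,0,0,0],[10,0,0,0,0],[10,0,0,0,0],[10,0,0,0,0],[10,0,0,0,0]]]'

```text
t: 15.8
eef_pos: [0.5454, 0.0205, 0.026]
tool_rot: [-0.0, 0.731, 0.682, -0.0]
contact_force: [-0.5, -0.4, -3.1]
gripper_width: 0.251
grasp_force: 32.4
```

```bash
python3 -c "
from h import *
ft(3)"
```

```text
t 15.95 F [-0.39 -0.14 -2.44] sd [0.14 0.28 0.54] M [ 0.032  0.007 -0.007] sdz 0.049 p [0.5454  0.02054 0.02599] yaw -0.07 g 0.252 32.40800142288208
```

arm_command --rows '[[[10,0.001,0,0,0],[10,0.001,0,0,0],[10,0.001,0,0,0],[10,0.001,0,0,0],[10,0.001,0,0,0],[10,0.001,0,0,0],[10,0,0,0,0],[10,0,0,0,0],[10,0,0,0,0],[10,0,0,0,0]]]'

```text
t: 17.2
eef_pos: [0.5458, 0.0205, 0.026]
tool_rot: [0.0, 0.731, 0.682, 0.0]
contact_force: [0.5, -0.8, -2.5]
gripper_width: 0.258
grasp_force: 32.4
```

```bash
python3 -c "
from h import *
ft(3)"
```

```text
t 17.35 F [ 0.11  0.33 -2.45] sd [0.24 0.21 0.31] M [0.004 0.012 0.006] sdz 0.026 p [0.54576 0.02053 0.02598] yaw -0.0701 g 0.253 32.407538294792175
```

arm_command --rows '[[[10,0.001,0,0,0],[10,0.001,0,0,0],[10,0.001,0,0,0],[10,0.001,0,0,0],[10,0.001,0,0,0],[10,0.001,0,0,0],[10,0,0,0,0],[10,0,0,0,0],[10,0,0,0,0],[10,0,0,0,0]]]'

```text
t: 18.6
eef_pos: [0.5461, 0.0206, 0.026]
tool_rot: [-0.0, 0.731, 0.682, 0.0]
contact_force: [1.0, -0.1, -2.3]
gripper_width: 0.255
grasp_force: 32.4
```

```bash
python3 -c "
from h import *
ft(3)"
```

```text
t 18.75 F [ 0.15  0.09 -2.75] sd [0.37 0.09 0.18] M [-0.015  0.001  0.015] sdz 0.024 p [0.54612 0.02053 0.02598] yaw -0.0701 g 0.252 32.40758657455444
```

arm_command --rows '[[[10,0.001,0,0,0],[10,0.001,0,0,0],[10,0.001,0,0,0],[10,0.001,0,0,0],[10,0.001,0,0,0],[10,0.001,0,0,0],[10,0,0,0,0],[10,0,0,0,0],[10,0,0,0,0],[10,0,0,0,0]]]'

```text
t: 20.0
eef_pos: [0.5464, 0.0205, 0.0259]
tool_rot: [-0.0, 0.731, 0.682, -0.0]
contact_force: [-1.2, 0.1, -2.3]
gripper_width: 0.248
grasp_force: 32.2
```

```bash
python3 -c "
from h import *
ft(3)"
```

```text
t 20.15 F [-1.08  0.55 -2.21] sd [0.51 0.52 0.11] M [ 0.026  0.313 -0.06 ] sdz 0.033 p [0.54637 0.02054 0.02595] yaw -0.07 g 0.249 32.180766463279724
```

arm_command --rows '[[[10,0.001,0,0,-0.01],[10,0.001,0,0,-0.01],[10,0,0,0,-0.01],[10,0.001,0,0,-0.01],[10,0,0,0,0],[10,0,0,0,0],[10,0,0,0,0],[10,0,0,0,0],[10,0,0,0,0],[10,0,0,0,0]]]'

```text
t: 21.4
eef_pos: [0.5466, 0.0206, 0.026]
tool_rot: [-0.0, 0.733, 0.681, -0.0]
contact_force: [-2.0, 0.2, -1.8]
gripper_width: 0.253
grasp_force: 32.1
```

```bash
python3 -c "
from h import *
ft(4)"
```

```text
t 21.6 F [-1.91  0.51 -2.33] sd [0.37 0.79 0.05] M [ 0.138  0.486 -0.102] sdz 0.035 p [0.54661 0.02056 0.02597] yaw -0.0732 g 0.25 32.044270634651184
```

arm_command --rows '[[[10,0.001,0,0,-0.01],[10,0,0,0,-0.01],[10,0.001,0,0,-0.01],[10,0,0,0,-0.01],[10,0,0,0,0],[10,0,0,0,0],[10,0,0,0,0],[10,0,0,0,0],[10,0,0,0,0],[10,0,0,0,0]]]'

```text
t: 22.85
eef_pos: [0.5468, 0.0206, 0.026]
tool_rot: [0.0, 0.734, 0.68, 0.0]
contact_force: [-3.2, 1.2, -3.3]
gripper_width: 0.252
grasp_force: 32.0
```

```bash
python3 -c "
from h import *
ft(4)"
```

```text
t 23.05 F [-2.08  1.59 -2.41] sd [0.5  0.19 0.4 ] M [ 0.253  0.486 -0.085] sdz 0.016 p [0.54678 0.02058 0.02598] yaw -0.0763 g 0.255 32.0391047000885
```

arm_command --rows '[[[10,0.001,0,0,-0.01],[10,0,0,0,-0.01],[10,0.001,0,0,-0.01],[10,0,0,0,-0.01],[10,0.001,0,0,-0.01],[10,0,0,0,-0.01],[10,0,0,0,0],[10,0,0,0,0],[10,0,0,0,0],[10,0,0,0,0]]]'

```text
t: 24.3
eef_pos: [0.5469, 0.0206, 0.026]
tool_rot: [-0.0, 0.735, 0.678, -0.0]
contact_force: [-1.9, 1.0, -2.5]
gripper_width: 0.253
grasp_force: 32.5
```

```bash
python3 -c "
from h import *
ft(4)"
```

```text
t 24.5 F [-2.59  1.58 -1.93] sd [0.18 0.19 0.31] M [0.379 0.558 0.024] sdz 0.019 p [0.54693 0.02058 0.02597] yaw -0.0811 g 0.251 32.462859749794006
```

arm_command --rows '[[[10,0.001,0,0,0],[10,0,0,0,0],[10,0.001,0,0,0],[10,0,0,0,0],[10,0.001,0,0,0],[10,0,0,0,0],[10,0.001,0,0,0],[10,0,0,0,0],[10,0,0,0,0],[10,0,0,0,0]]]'

```text
t: 25.75
eef_pos: [0.547, 0.0205, 0.026]
tool_rot: [-0.0, 0.735, 0.678, -0.0]
contact_force: [-5.1, 2.7, -0.6]
gripper_width: 0.252
grasp_force: 32.6
```

```bash
python3 -c "
from h import *
ft(4)"
```

```text
t 25.95 F [-4.69  2.33 -0.57] sd [0.48 0.16 0.41] M [0.495 1.026 0.015] sdz 0.019 p [0.54701 0.02056 0.02594] yaw -0.0812 g 0.251 32.61792540550232
```

arm_command --rows '[[[10,0.001,0,0,-0.01],[10,0,0,0,0],[10,0.001,0,0,0],[10,0,0,0,0],[10,0.001,0,0,0],[10,0,0,0,0],[10,0.001,0,0,0],[10,0,0,0,0],[10,0,0,0,0],[10,0,0,0,0]]]'

```text
t: 27.2
eef_pos: [0.547, 0.0206, 0.0259]
tool_rot: [-0.0, 0.735, 0.678, -0.0]
contact_force: [-4.7, 1.7, 0.3]
gripper_width: 0.256
grasp_force: 32.9
```

```bash
python3 -c "
from h import *
ft(5)"
```

```text
t 27.45 F [-5.64  1.9   0.12] sd [0.23 0.26 0.47] M [0.484 1.179 0.043] sdz 0.03 p [0.54706 0.02057 0.02594] yaw -0.0819 g 0.251 32.8675639629364
```

arm_command --rows '[[[10,0.001,0,0,0],[10,0,0,0,0],[10,0.001,0,0,0],[10,0,0,0,0],[10,0.001,0,0,0],[10,0,0,0,0],[10,0,0,0,0],[10,0,0,0,0],[10,0,0,0,0],[10,0,0,0,0]]]'

```text
t: 28.7
eef_pos: [0.5471, 0.0206, 0.0259]
tool_rot: [-0.0, 0.735, 0.678, -0.0]
contact_force: [-5.0, 1.3, -0.7]
gripper_width: 0.251
grasp_force: 32.9
```

```bash
python3 -c "
from h import *
ft(6)"
```

```text
t 29.0 F [-5.66  2.28  0.5 ] sd [0.35 0.47 0.38] M [0.501 1.266 0.028] sdz 0.026 p [0.54706 0.02056 0.02592] yaw -0.0819 g 0.251 32.916313111782074
```

arm_command --rows '[[[10,0.001,0,0,0],[10,0.001,0,0,0],[10,0.001,0,0,0],[10,0.001,0,0,0],[10,0.001,0,0,0],[10,0,0,0,0],[10,0,0,0,0],[10,0,0,0,0],[10,0,0,0,0],[10,0,0,0,0]]]'

```text
t: 30.25
eef_pos: [0.5471, 0.0205, 0.0259]
tool_rot: [-0.001, 0.735, 0.678, -0.001]
contact_force: [-6.3, 0.8, 1.5]
gripper_width: 0.248
grasp_force: 33.0
```

```bash
python3 -c "
from h import *
ft(4)"
```

```text
t 30.45 F [-6.21  1.96  0.99] sd [0.3  0.27 0.52] M [0.514 1.343 0.041] sdz 0.024 p [0.54708 0.02056 0.02588] yaw -0.0819 g 0.253 32.99516558647156
```

arm_command --rows '[[[10,0.005,0,0.001,0],[10,0,0,0,0],[10,0,0,0,0],[10,0,0,0,0],[10,0,0,0,0],[10,0,0,0,0],[10,0,0,0,0],[10,0,0,0,0],[10,0,0,0,0],[10,0,0,0,0]]]'

```text
t: 31.7
eef_pos: [0.5471, 0.0205, 0.0259]
tool_rot: [-0.001, 0.736, 0.678, -0.001]
contact_force: [-6.5, 2.0, 1.4]
gripper_width: 0.253
grasp_force: 33.1
```

```bash
python3 -c "
from h import *
ft(4)"
```

```text
t 31.9 F [-6.67  1.86  1.52] sd [0.52 0.23 0.6 ] M [0.512 1.537 0.048] sdz 0.018 p [0.5471  0.02056 0.02589] yaw -0.0819 g 0.252 33.05559039115906
```

arm_command --rows '[[[10,-0.006,0,0.002,0],[10,-0.004,0.01,0,0],[10,0.001,0.02,0,0],[10,0.002,0.03,0,0],[10,0.003,0.04,0,0],[10,0.003,0.04,0,0],[10,0.002,0.02,0,0],[10,0.001,0.01,0,0],[10,0,0,0,0],[10,0,0,0,0]]]'

```text
t: 33.15
eef_pos: [0.5476, 0.0286, 0.026]
tool_rot: [0.0, 0.736, 0.677, -0.001]
contact_force: [-5.4, -3.5, -0.9]
gripper_width: 0.258
grasp_force: 32.8
```

```bash
python3 -c "
from h import *
ft(3)"
```

```text
t 33.3 F [-5.28 -3.37 -1.67] sd [0.55 0.14 0.31] M [-0.604  1.31   0.064] sdz 0.013 p [0.54762 0.02857 0.02594] yaw -0.0837 g 0.252 32.80804395675659
```

arm_command --rows '[[[10,-0.005,0.01,0,0.01],[10,0.001,0.02,0,0.01],[10,0.002,0.03,0,0.01],[10,0.003,0.04,0,0],[10,0.003,0.04,0,0],[10,0.003,0.04,0,0],[10,0.002,0.03,0,0],[10,0.001,0.02,0,0],[10,0.001,0.01,0,0],[10,0,0,0,0]]]'

```text
t: 34.55
eef_pos: [0.5486, 0.0433, 0.026]
tool_rot: [0.001, 0.735, 0.678, -0.001]
contact_force: [-4.3, -3.1, -1.9]
gripper_width: 0.252
grasp_force: 32.2
```

```bash
python3 -c "
from h import *
ft(3)
s=cams.read_camera('scene')[:,:,::-1]; cv2.imwrite('pics/s3.png',cv2.resize(s[170:270,220:330],(660,600),interpolation=2))"
```

```text
t 34.7 F [-5.07 -3.15 -1.89] sd [0.51 0.47 0.1 ] M [-0.52   1.117 -0.03 ] sdz 0.01 p [0.54864 0.04325 0.026  ] yaw -0.0813 g 0.251 32.18396455049515
```

View pics/s3.png

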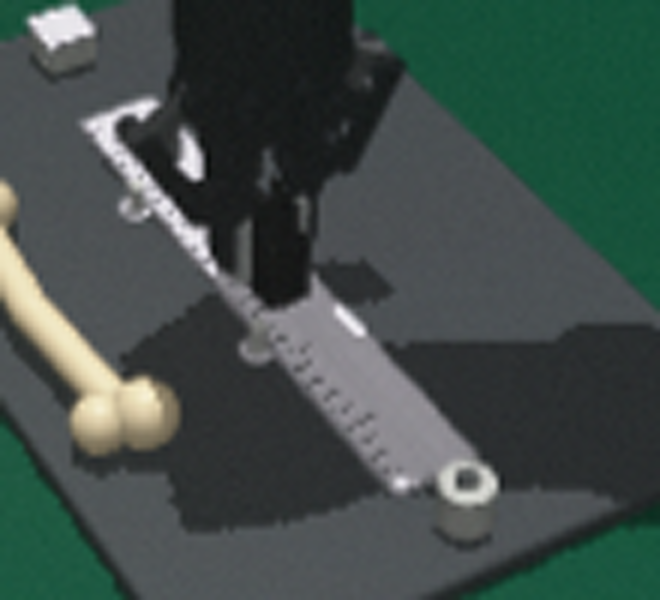

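Both pins stay in contact and the left end is now close to the stop post. The end's corner is at about (287.2,251.3) and the stop's top centre at (298,250). I'll compute the gap.

Run:
```python
from h import *
e=np.array([.068,.9977])
a=plane('scene',[(287.3,251.4),(300.2,245.5)],.018);b=plane('scene',[(298,250)],.036); s=plane('top',[(192.1,181)],.034)
print(a,a@e,b,b@e,s@e,'gap',b@e-.012-a@e, s@e-.012-a@e)
```

```text
[[0.57428339 0.18490999]
 [0.53600116 0.18745153]] [0.22353597 0.22346848] [[0.56130031 0.20868077]] [0.24636922] [0.24136816] gap [0.01083326 0.01090075] [0.0058322  0.00589969]
```

arm_command --rows '[[[10,0,0.01,0,0.01],[10,0.001,0.02,0,0.01],[10,0.002,0.025,0,0.01],[10,0.002,0.025,0,0],[10,0.001,0.015,0,0],[10,0.001,0.01,0,0],[10,0.001,0.006,0,0],[10,0,0.005,0,0],[10,0,0,0,0],[10,0,0,0,0]]]'

```text
t: 36.0
eef_pos: [0.5492, 0.0502, 0.026]
tool_rot: [0.001, 0.734, 0.679, -0.001]
contact_force: [-5.1, -1.9, -1.1]
gripper_width: 0.252
grasp_force: 31.5
```

```bash
python3 -c "
from h import *
ft(3)"
```

```text
t 36.15 F [-4.81 -2.53 -1.55] sd [0.68 0.12 0.47] M [-0.547  1.075 -0.051] sdz 0.04 p [0.54915 0.05017 0.026  ] yaw -0.0791 g 0.252 31.51085525751114
```

arm_command --rows '[[[10,0,0.003,0,0.01],[10,0.001,0.003,0,0.01],[10,0,0.003,0,0.01],[10,0,0.003,0,0],[10,0,0.003,0,0],[10,0.001,0.002,0,0],[10,0,0.002,0,0],[10,0,0.001,0,0],[10,0,0,0,0],[10,0,0,0,0]]]'

```text
t: 37.4
eef_pos: [0.5493, 0.0512, 0.026]
tool_rot: [0.001, 0.734, 0.679, -0.001]
contact_force: [-4.5, -3.0, -0.6]
gripper_width: 0.248
grasp_force: 31.2
```

```bash
python3 -c "
from h import *
ft(3)"
```

```text
t 37.55 F [-4.6  -3.23 -2.14] sd [0.21 0.72 0.38] M [-0.605  1.12  -0.061] sdz 0.031 p [0.54927 0.05124 0.026  ] yaw -0.0768 g 0.251 31.184580624103546
```

arm_command --rows '[[[10,0,0.003,0,0.01],[10,0.001,0.003,0,0.01],[10,0,0.003,0,0.01],[10,0,0.003,0,0.01],[10,0,0.003,0,0.01],[10,0.001,0.002,0,0],[10,0,0.001,0,0],[10,0,0,0,0],[10,0,0,0,0],[10,0,0,0,0]]]'

```text
t: 38.8
eef_pos: [0.5493, 0.0522, 0.026]
tool_rot: [0.001, 0.733, 0.681, -0.001]
contact_force: [-5.0, -4.0, -1.6]
gripper_width: 0.252
grasp_force: 31.1
```

```bash
python3 -c "
from h import *
ft(3)"
```

```text
t 38.95 F [-4.68 -3.08 -1.85] sd [0.32 0.07 0.27] M [-0.596  1.171 -0.19 ] sdz 0.015 p [0.54933 0.05229 0.02597] yaw -0.0733 g 0.25 31.054832339286804
```

arm_command --rows '[[[10,0,0.003,0,0],[10,0.001,0.003,0,0],[10,0,0.003,0,0],[10,0,0.003,0,0],[10,0,0.003,0,0],[10,0,0.001,0,0],[10,0,0,0,0],[10,0,0,0,0],[10,0,0,0,0],[10,0,0,0,0]]]'

```text
t: 40.2
eef_pos: [0.5494, 0.0532, 0.026]
tool_rot: [0.001, 0.733, 0.681, -0.001]
contact_force: [-3.8, -3.2, -1.8]
gripper_width: 0.254
grasp_force: 31.1
```

```bash
python3 -c "
from h import *
ft(3)"
```

```text
t 40.35 F [-4.72 -3.34 -1.99] sd [0.3  0.35 0.31] M [-0.614  1.135 -0.221] sdz 0.035 p [0.54942 0.05328 0.02598] yaw -0.0732 g 0.249 31.054410338401794
```

arm_command --rows '[[[10,0,0.002,0,0],[10,0,0.002,0,0],[10,0.001,0.002,0,0],[10,0,0.002,0,0],[10,0,0.002,0,0],[10,0,0.001,0,0],[10,0,0,0,0],[10,0,0,0,0],[10,0,0,0,0],[10,0,0,0,0]]]'

```text
t: 41.6
eef_pos: [0.5494, 0.0539, 0.026]
tool_rot: [0.001, 0.732, 0.681, -0.001]
contact_force: [-4.3, -3.1, -0.7]
gripper_width: 0.251
grasp_force: 31.1
```

```bash
python3 -c "
from h import *
ft(2)"
```

```text
t 41.7 F [-4.72 -3.13 -1.45] sd [0.39 0.61 0.01] M [-0.613  1.117 -0.219] sdz 0.013 p [0.54947 0.05391 0.02599] yaw -0.0733 g 0.247 31.05350285768509
```

arm_command --rows '[[[10,0,0.002,0,0],[10,0,0.002,0,0],[10,0.001,0.002,0,0],[10,0,0.002,0,0],[10,0,0.002,0,0],[10,0,0.001,0,0],[10,0,0,0,0],[10,0,0,0,0],[10,0,0,0,0],[10,0,0,0,0]]]'

```text
t: 42.95
eef_pos: [0.5495, 0.0543, 0.026]
tool_rot: [0.001, 0.733, 0.681, -0.001]
contact_force: [-5.6, -2.9, -0.8]
gripper_width: 0.254
grasp_force: 31.1
```

```bash
python3 -c "
from h import *
ft(2)"
```

```text
t 43.05 F [-4.87 -3.79 -1.35] sd [0.14 0.1  0.15] M [-0.719  1.13  -0.175] sdz 0.014 p [0.54948 0.0543  0.02599] yaw -0.0734 g 0.251 31.106305718421936
```

arm_command --rows '[[[10,0,0.002,0,0],[10,0,0.002,0,0],[10,0,0.002,0,0],[10,0,0.001,0,0],[10,0,0,0,0],[10,0,0,0,0],[10,0,0,0,0],[10,0,0,0,0],[10,0,0,0,0],[10,0,0,0,0]]]'

```text
t: 44.3
eef_pos: [0.5495, 0.0544, 0.026]
tool_rot: [0.001, 0.733, 0.681, -0.001]
contact_force: [-5.3, -4.4, -1.7]
gripper_width: 0.253
grasp_force: 31.1
```

```bash
python3 -c "
from h import *
ft(3)"
```

```text
t 44.45 F [-4.74 -5.24 -2.18] sd [0.46 0.32 0.22] M [-0.897  1.116 -0.174] sdz 0.011 p [0.54949 0.05437 0.026  ] yaw -0.0736 g 0.25 31.105043292045593
```

arm_command --rows '[[[10,0.002,0.001,0,0.01],[10,0.002,0.001,0,0.01],[10,0.002,0.001,0,0],[10,0.002,0.001,0,0],[10,0.002,0.001,0,0],[10,0,0.001,0,0],[10,0,0,0,0],[10,0,0,0,0],[10,0,0,0,0],[10,0,0,0,0]]]'

```text
t: 45.7
eef_pos: [0.5495, 0.0544, 0.0259]
tool_rot: [0.0, 0.732, 0.681, -0.002]
contact_force: [-6.0, -5.4, -0.5]
gripper_width: 0.249
grasp_force: 31.2
```

```bash
python3 -c "
from h import *
ft(3)"
```

```text
t 45.85 F [-5.71 -5.71 -0.46] sd [0.38 0.52 0.59] M [-0.959  1.39  -0.18 ] sdz 0.017 p [0.54955 0.05442 0.02592] yaw -0.0723 g 0.25 31.204923391342163
```

arm_command --rows '[[[10,0.002,0.001,0,0.01],[10,0.002,0.001,0,0.01],[10,0.002,0.001,0,0.01],[10,0.002,0.001,0,0.01],[10,0.002,0.001,0,0],[10,0.002,0,0,0],[10,0,0,0,0],[10,0,0,0,0],[10,0,0,0,0],[10,0,0,0,0]]]'

```text
t: 47.1
eef_pos: [0.5497, 0.0544, 0.0259]
tool_rot: [0.0, 0.731, 0.682, -0.002]
contact_force: [-7.6, -6.0, 1.1]
gripper_width: 0.254
grasp_force: 31.4
```

```bash
python3 -c "
from h import *
ft(5)"
```

```text
t 47.35 F [-7.97 -5.35  1.37] sd [0.55 0.56 0.53] M [-1.083  1.757 -0.297] sdz 0.04 p [0.54961 0.05443 0.02585] yaw -0.0697 g 0.25 31.405106484889984
```

arm_command --rows '[[[10,0,0.001,0,0],[10,0,0.001,0,0],[10,0,0.001,0,0],[10,0,0.001,0,0],[10,0,0,0,0],[10,0,0,0,0],[10,0,0,0,0],[10,0,0,0,0],[10,0,0,0,0],[10,0,0,0,0]]]'

```text
t: 48.6
eef_pos: [0.5496, 0.0545, 0.0259]
tool_rot: [0.0, 0.731, 0.682, -0.002]
contact_force: [-7.3, -5.6, 1.0]
gripper_width: 0.251
grasp_force: 31.4
```

```bash
python3 -c "
from h import *
ft(6)"
```

```text
t 48.9 F [-7.46 -6.58  1.27] sd [0.5  0.23 0.69] M [-1.19   1.746 -0.233] sdz 0.017 p [0.54961 0.05444 0.02585] yaw -0.0698 g 0.253 31.42105758190155
```

arm_command --rows '[[[10,0.001,0,0,0.01],[10,0.001,0,0,0.01],[10,0.001,0,0,0],[10,0.001,0,0,0],[10,0,0,0,0],[10,0,0,0,0],[10,0,0,0,0],[10,0,0,0,0],[10,0,0,0,0],[10,0,0,0,0]]]'

```text
t: 50.15
eef_pos: [0.5496, 0.0544, 0.0258]
tool_rot: [-0.0, 0.731, 0.683, -0.002]
contact_force: [-8.7, -7.4, 1.5]
gripper_width: 0.246
grasp_force: 31.5
```

```bash
python3 -c "
from h import *
ft(6)"
```

```text
t 50.45 F [-8.49 -6.14  1.6 ] sd [0.36 0.48 0.3 ] M [-1.135  1.836 -0.287] sdz 0.019 p [0.54965 0.05445 0.02582] yaw -0.0683 g 0.254 31.46837443113327
```

arm_command --rows '[[[10,-0.003,-0.002,0,0],[10,-0.003,-0.002,0,0],[10,-0.002,-0.001,0,0],[10,0,0,0,0],[24,0,0,0,0],[26,0,0,0,0],[30,0,0,0,0],[35,0,0,0,0],[40,0,0,0,0],[40,0,0,0,0]]]'

```text
t: 51.7
eef_pos: [0.5513, 0.0578, 0.0263]
tool_rot: [0.0, 0.729, 0.684, 0.0]
contact_force: [-0.2, 0.4, -1.1]
gripper_width: 0.465
grasp_force: 0.0
```

```bash
python3 -c "
from h import *
ft(2)"
```

```text
t 51.8 F [ 0.24 -0.13  0.44] sd [0.06 0.6  0.09] M [-0.015  0.039  0.006] sdz 0.02 p [0.55115 0.05776 0.02622] yaw -0.0643 g 0.472 0.0
```

arm_command --rows '[[[42,0,0,0.1,0],[42,0,0,0.2,0],[42,0,0,0.4,0],[42,0,0,0.5,0],[42,0,0,0.5,0],[42,0,-0.4,0.5,0],[42,0,-0.8,0.5,0],[42,0,-1,0.3,0],[42,0,-1,0,0],[42,0,-1,0,0]]]'

```text
t: 53.05
eef_pos: [0.551, -0.196, 0.2076]
tool_rot: [0.001, 0.729, 0.684, 0.001]
contact_force: [1.4, -0.2, 1.0]
gripper_width: 0.494
grasp_force: 0.0
```

arm_command --rows '[[[42,0,-0.6,0.3,0],[42,0,-0.6,0.2,0],[42,0,-0.2,0,0],[42,0,0,0,0],[42,0,0,0,0],[42,0,0,0,0],[42,0,0,0,0],[42,0,0,0,0],[42,0,0,0,0],[42,0,0,0,0]]]'

```text
t: 54.3
eef_pos: [0.551, -0.2782, 0.2361]
tool_rot: [0.0, 0.73, 0.684, 0.0]
contact_force: [0.3, 0.3, -0.3]
gripper_width: 0.494
grasp_force: 0.0
```

Run:
```python
from h import *
o=get_obs();print(o['t'],o['eef_pos'])
t=cams.read_camera('top')[140:238,180:315,::-1]; s=cams.read_camera('scene')[160:270,210:330,::-1]
cv2.imwrite('pics/end.png',np.hstack([cv2.resize(t,(400,290),interpolation=2),cv2.resize(s,(400,290),interpolation=2)]))
```

```text
54.3 [ 0.55097414 -0.27822797  0.23612564]
```

View pics/end.png

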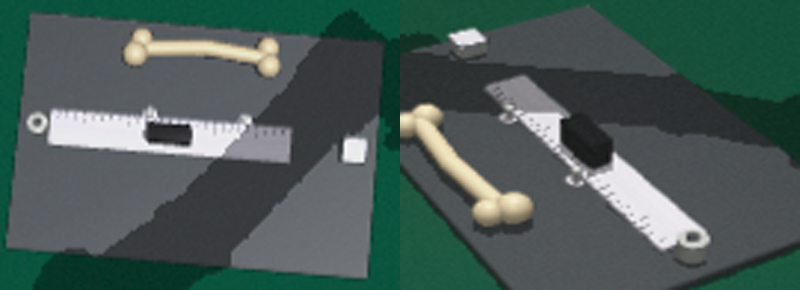

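The rule lies flat against both pins (top crop (150,115) and (246,122)), with its left end at the stop (38,122). The tin is undisturbed.

```bash
python3 -c "
from station import job
print(job.hand_in())"
```

```text
the job is handed in; nothing more can be done
None
```

I pressed the straightedge on both pins, slid it to the stop post, released it lying flat against all three, and handed the job in at about 54 s. No pass/fail verdict came back. Estimated from the wrist force sensor, loads peaked at about 4.5 N per pin and 4 N on the stop; before the slide the pins got only about 3 N each.

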